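# Set the stop of the fish measuring board to its gauge and lock it

## Robot

A 7-joint arm with a two-finger parallel gripper is mounted at the origin on the work surface. World frame = base frame: x ahead of the robot, y to its left, z up, the work surface at z = 0. Lengths are in m, angles in rad, forces in N, time in s.
With the tool pointing down it reaches from about 0.35 to 0.9 m from the base axis. Payload 19.9 kg.
Tool frame: the origin (TCP) lies at the very end of the fingers, on their centre line; the grasp point (between the pads) lies 19 mm behind it; z points along the fingers, y is the line along which they close (so a half turn about z gives the same grasp; the last joint's range is limited). The gripper opens to 85 mm and grips with 20 to 120 N. Pads are 22 mm wide; open, the fingers measure 114 mm over their backs; the gripper's body (76 mm by 85 mm) begins 54 mm behind the grasp point. The pads swing forward as they close: fully open they stand 13 mm farther back than shut.
Start: joints at [-1.282, 0.417, -0.01, 1.614, 0.005, 1.111, -0.053], TCP at [0.203, 0.591, 0.231] pointing down, gripper open.
Joint ranges: [-2.81, 2.81], [-0.39, 2.02], [-1.27, 1.25], [0.06, 2.57], [-1.19, 4.33], [0.19, 2], [-2.82, 2.82]. Speed limits (rad/s): [1.89, 1.89, 2.39, 2.39, 3.01, 3.01, 3.01].

## Interface

Orientations are given as a unit quaternion [w, x, y, z].
In Python, from workcell import manip gives the robot as it stands.
- The arm moves only by the tool jog_arm, never from a script. Its argument "deltas" is a list that holds one entry, the list of rows, each a list of 7 numbers: the shift along the tool's x, y, z in m, then the turn, a rotation vector about the tool's x, y, z in degrees, then the opening, from 0 (shut) to 1 (fully open). A call has 1 to 5 rows; each row shifts and turns the commanded pose from where the row before left it, along the tool's axes as they then stand; what a row does not reach is not made up. A row lasts 1/8 s, in which the tool goes at most 62.5 mm and 10.7 degrees, less where a joint would pass 70% of its speed; a pose out of reach is approached as far as the arm can. A call with a gripper value outside its range is refused whole. The fingers move at their own pace and stop on an object; "force" is the grip in N (left out, the last holds). Time passes only in rows, so rows that do not move let the fingers close. It gives the time, the measured TCP pose, the force, the opening and the grip force at its end, in the units of the state.
- manip.observe(): the state, without advancing time (a new reading comes with each control period).
- manip.camera(name): name is "scene" or "top" or "wrist"; returns a dict with "pixels" (480x640x3 uint8, red, green, blue), "fx", "fy", "cx", "cy" (pixels), "R" (3x3) and "t" (3): a world point X has camera coordinates R X + t; the wrist camera has in their place "T_tool_cam" (4x4, takes a point from camera to tool coordinates, whose origin is the TCP and whose axes are the flange's). Camera axes: x right, y down, z forward; pixel columns grow to the right and rows downward; lengths in m; the calibration is good to about 2 mm. A picture is of the moment at which its call begins: read the wrist's pose just before it. There is no depth.
- manip.close_job(): hands the job in; it is judged then, once.
The state is a dict: "clock": time; "qpos": joint angles; "dq": joint speeds; "joint_efforts": joint torques, N m; "ee_pos": TCP position; "ee_rot": TCP orientation; "force": force on the tool from outside, world axes, zero at the start; "moment": the same for the moment, N m; "opening": finger opening in m; "grip_force": force on a finger pad.
Only numpy, scipy, OpenCV 4.12 (cv2) and the standard library are available. Lean on these libraries where they do the work, as an engineer would, in place of code of your own. Each camera call takes 0.05 s, during which the arm holds its last target. There are 200 camera calls.

## Task

Set the tail stop of the fish measuring board to the size mark with the long gauge bar: slide the slotted aluminium stop along the board so that it carries the bar up against the head wall and nips it there with no gap at either end - pressed home by feel, never rammed. Then, leaving stop and bar there, swing the black clamping lever clockwise until it is firmly tight, without straining it, and leave everything else undisturbed.

Things in the scene. Friction and masses are not known exactly. Their poses are not given: they have to be found in the camera images.
- board: Fish measuring board, fixed: grey slab 170 (x) x 540 (y) x 18 mm, origin under its centre, +y to the white head wall (50 mm high), which is set by hand on screws of its own: its inner face stands at y 226 to 242 mm, not measured. The rule with the bold size mark, 150 mm from the wall, runs along the -x edge. Guide bolts at (x, y) (-38, -70), (38, -10) mm, heads up to z 33 mm
- stop: Tail stop, loose aluminium angle, 0.4 kg: foot 110 (x) x 180 (y) x 6 mm, three 10 mm slots along y on 8 mm bolts; upright wall across its +y end, 110 wide, 10 thick, top 55 mm above the underside, ribbed at both ends. Origin: foot of the wall's +y (measuring) face, mid-width; y as the board's. Starts at board y 38 to 56 mm, ends at 76 to 92. Slides with 2 to 4 N, the bar adds 1 to 2 N
- stop_back (a point): Centre of the stop wall's back (-y) face, 35 mm above the stop's underside: a place to push. Behind it at least 50 mm of the foot lie free, up to the lever's hub. The wall can also be gripped from above across its 10 mm
- gauge: Long gauge bar, loose aluminium, 26 (x) x 150 (y) x 18 mm, 0.2 kg, origin under its centre; lies along the board's y between stop and head wall, with gaps at both ends. To nip it, the stop presses it on the wall with a steady 5 to 10 N beyond the sliding friction for half a second; over 25 N on it is ramming
- clamp_lever: Black quick-action clamping lever on the stud in the stop's middle slot, at board (x, y) (0, -40) mm. Origin on its vertical axis, 26 mm above the table; x along the arm, a 13 mm round bar rising outwards to a ball end at 78 mm. Starts loose, arm 0.5 to 0.85 rad clockwise (from above) of the board's +x; turning it clockwise screws its foot down on the stop. It stays where it is left
- lever_grip (a point): Place to push or hold the lever: on the arm's centre line, 65 mm out, 60 mm above the table. Loose it turns with about 1 N; it bites somewhere between 0.95 and 1.85 rad clockwise of the board's +x, different each time; then the force felt while turning climbs by about 0.7 N per mm (at rest it partly relaxes). 8 to 13 N here is firmly tight, over 18 N strains it
- short_gauge: Shorter gauge bar, 26 x 100 x 18 mm, on the table: not used, leave it
- vial: Capped glass vial, 28 mm across, 55 mm high, standing on the board at the -x side of the gauge: leave it
- pen: Marker pen 105 mm long, 13 mm thick, lying on the board at the +x side of the gauge: leave it
- cup_a: Clear sample cup, 68 mm across, 95 mm high, on the table at the left: leave it
- cup_b: Second clear sample cup, same size: leave it
- screwdriver: Screwdriver on the table near the robot, left: leave it
- spanner: Spanner on the table near the robot, right: leave it
There are look-alikes about, which are no part of the job. Of the things shaped like the stop, the aluminium one is meant.

How it is judged:
On the way, in this order (a step that is already met when the one before it is completed fails the run):
1. the stop holds the gauge bar nipped against the head wall, both ends closed, under steady light pressure (y of stop in the frame of gauge above -0.0765 m and y of gauge in the frame of board above 0.1495 m and contact force between stop and gauge above 4 N), for 0.2 s.
2. the clamping lever is firmly tight on the stop (y of stop in the frame of gauge above -0.0765 m and y of gauge in the frame of board above 0.1495 m and contact force between clamp_lever and stop above 40 N), for 0.2 s.
At the end, for the whole second after the job is handed in: Bar flat on the board, within 1.5 mm of the stop's face and still up at the head wall (its centre past board y 149.5 mm), stop square within 0.03 rad, lever bearing on the stop with over 40 N, all at rest and released (all of step 2 and x of gauge in the frame of board between -0.025 and 0.025 m and z of each of gauge, stop in the frame of board below 0.022 m and angle between the y axis of stop and the y axis of board, either way round below 0.03 rad and linear speed of each of stop, gauge below 0.01 m/s and angular speed of clamp_lever below 0.05 rad/s); the robot touches nothing.
It fails at once if the bar is rammed: stop presses on it with over 25 N (contact force between stop and gauge above 25 N).
It fails at once if the clamp is strained: it bears on the stop with over 150 N (contact force between clamp_lever and stop above 150 N).
It fails at once if a bystander is moved by more than 15 mm (distance of any of short_gauge, vial, pen, cup_a, cup_b, screwdriver, spanner from where it was at the start of the episode above 0.015 m).
It also fails if it takes over 64 s, if anything falls off the work surface, if the arm or the gripper's body presses on something with over 40 N, if the wrist force passes 120 N, or if a joint passes its speed limit or range.

## Working session

There is one attempt and no reset: what is moved stays moved. The work goes in short steps, Python scripts to look and compute and a tool call to move; the robot and the scene stay as the last step left them, time stands still between calls to the robot, and variables do not carry over. Pictures are saved under pics/ and viewed, at most 10 in all, crops included, and the job is handed in when it is done.

Besides the shell and the picture viewer there is one more tool, called after ">>>" in YAML: its name, and indented under it one key for each argument. jog_arm: Moves the arm, as the interface text tells. Its arguments: {"type":"object","properties":{"deltas":{"type":"array"},"force":{"type":"number"}},"required":["deltas"]}

```bash
mkdir -p pics; cat > h.py <<'E'
import numpy as np, cv2
from workcell import manip
def shot(n,f):
    c=manip.camera(n); cv2.imwrite('pics/'+f,c['pixels'][:,:,::-1]); np.savez('pics/'+f+'.npz',**c); return c
def ray(c,u,v,z):
    R=np.array(c['R']);t=np.array(c['t']); o=-R.T@t
    d=R.T@np.array([(u-c['cx'])/c['fx'],(v-c['cy'])/c['fy'],1]); return o+d*(z-o[2])/d[2]
E
python3 - <<'E'
from h import *
s=manip.observe(); print(s)
for n in('top','scene'): c=shot(n,n+'1.png'); print(c['fx'],c['R'],c['t'])
E
```

```text
{'clock': 0.0, 'qpos': array([-1.28148749,  0.41796176, -0.01031108,  1.61420645,  0.00471647,
        1.11072828, -0.05300802]), 'dq': array([ 5.00336706e-04,  4.47253890e-05,  4.07097288e-04,  3.00433102e-04,
       -1.33175854e-03, -2.59159834e-03, -8.22135331e-04]), 'joint_efforts': array([ 1.56847815e-03, -8.64437056e+01,  6.79595266e-01, -4.34939933e+01,
        1.91673485e-02,  7.02709163e-03, -2.63842469e-05]), 'ee_pos': array([0.20289492, 0.59075567, 0.23065431]), 'ee_rot': array([-5.27913717e-05,  1.64643777e-01,  9.86352887e-01, -6.37986616e-04]), 'force': array([0.95619466, 0.92825465, 0.45312119]), 'moment': array([0.02906892, 0.02085786, 0.00412351]), 'grip_force': 0.0, 'opening': 0.08525180464296023}
557.2106746903066 [[-0.01505105 -0.99985148  0.00839605]
 [-0.99882819  0.0146483  -0.04612671]
 [ 0.04599687 -0.00908046 -0.99890031]] [0.05056057 0.45447221 1.34302977]
477.5565055333481 [[ 3.60571433e-01  9.32731426e-01  5.72569678e-04]
 [ 7.87088606e-01 -3.03939940e-01 -5.36760691e-01]
 [-5.00479538e-01  1.93991235e-01 -8.43734338e-01]] [-0.20461152 -0.30660184  1.33422276]
```

View pics/top1.png

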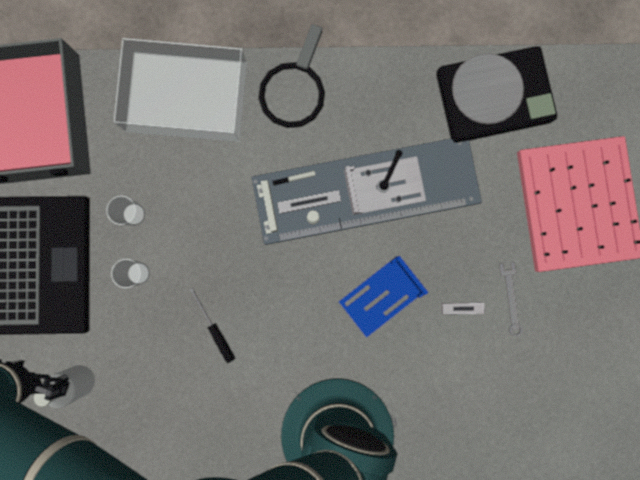

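View pics/scene1.png

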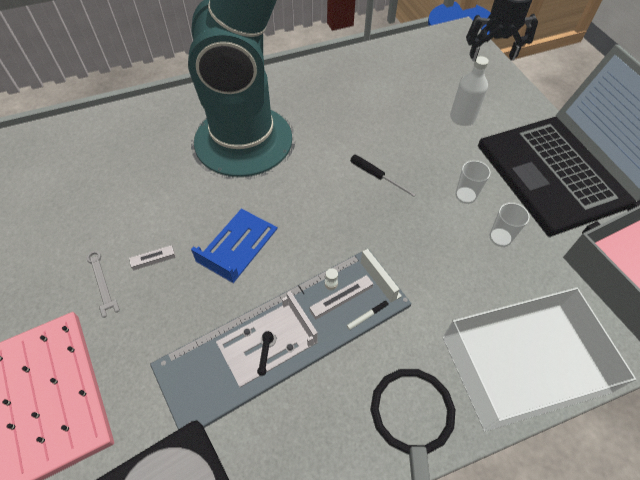

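```bash
python3 - <<'E'
from h import *
a=cv2.imread('pics/top1.png')[125:255,240:490]; cv2.imwrite('pics/ct.png',cv2.resize(a,None,fx=3.2,fy=3.2,interpolation=cv2.INTER_CUBIC))
a=cv2.imread('pics/scene1.png')[240:430,140:420]; cv2.imwrite('pics/cs.png',cv2.resize(a,None,fx=2.8,fy=2.8,interpolation=cv2.INTER_CUBIC))
E
```

```text
(no output)
```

View pics/ct.png

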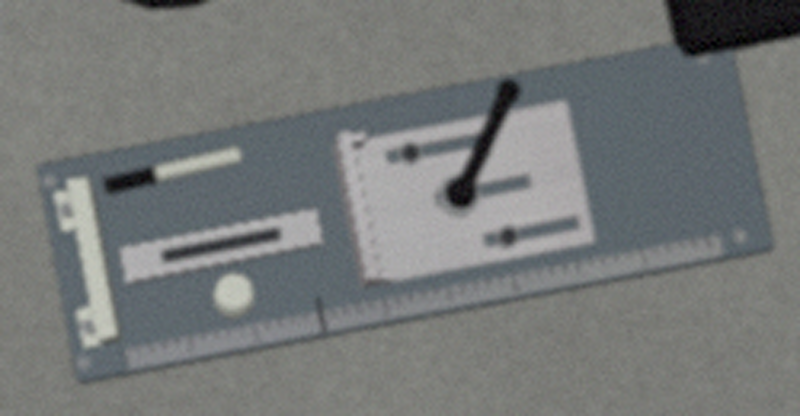

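View pics/cs.png

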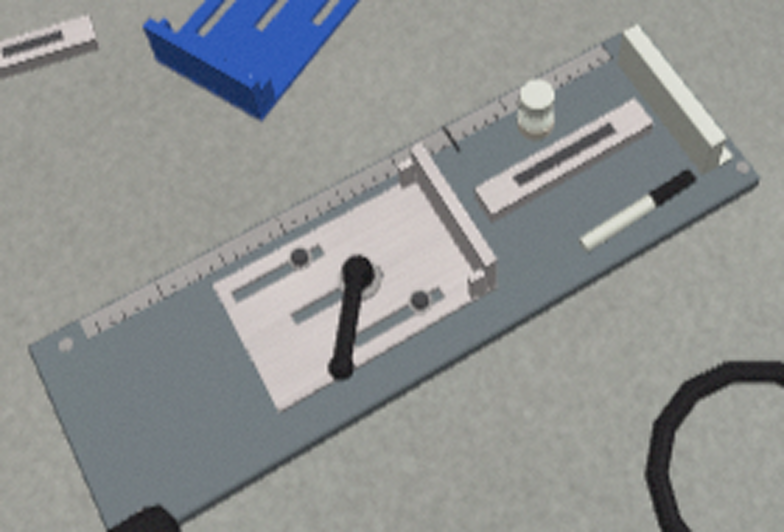

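Two things are shaped like the stop. One is the blue bracket on the table at top (383,295). The other is the aluminium one on the board at top (385,185), with bolts and lever through its slots. The crops confirm the aluminium one is meant. In crop `ct`, the lever hub is at (460,195), its ball at (510,90), the stop wall at about (352,208), the bar between (124,262) and (320,226), and the head wall at about (95,262).

```bash
cat >> h.py <<'E'
def load(f): return dict(np.load('pics/'+f+'.npz'))
def board():
    T=load('top1.png');S=load('scene1.png')
    t=lambda u,v,z:ray(T,u/3.2+240,v/3.2+125,z)[:2]
    s=lambda u,v,z:ray(S,u/2.8+140,v/2.8+240,z)[:2]
    L=[((-.085,.27),t(80,380,.018)),((.085,.27),t(38,163,.018)),((-.085,-.27),t(773,248,.018)),
       ((-.038,-.07),t(508,236,.033)),((.038,-.01),t(410,152,.033)),((-.038,-.07),s(300,257,.033)),((.038,-.01),s(420,300,.033)),
       ((-.085,-.27),s(31,347,.018)),((.085,.27),s(758,180,.018))]
    P=np.array([l[0] for l in L]);Q=np.array([l[1] for l in L])
    p,q=P.mean(0),Q.mean(0);H=(P-p).T@(Q-q);th=np.arctan2(H[0,1]-H[1,0],H[0,0]+H[1,1])
    R=np.array([[np.cos(th),-np.sin(th)],[np.sin(th),np.cos(th)]]);o=q-R@p
    return R,o,th,(Q-o)@R-P,t,s
E
python3 - <<'E'
from h import *
np.set_printoptions(precision=4,suppress=True)
R,o,th,res,t,s=board();print(o,th);print(res*1e3)
B=lambda w:(np.array(w)-o)@R
for n,w in dict(barL=t(124,265,.036),barR=t(320,226,.036),barLs=s(640,110,.036),barRs=s(485,202,.036),wallfaceTop=t(343,210,.073),wallface_s=s(455,204,.073),hub=t(460,190,.05),hubs=s(358,270,.05),ball=t(510,90,.066),balls=s(342,367,.066),vial=t(233,293,.073),pen=t(173,170,.025),headin=t(103,258,.068)).items(): print(n,w,B(w))
for n,b in dict(back=(0,.035),hub=(0,-.04)).items(): print(n,R@b+o)
E
```

```text
[ 0.592  -0.0815] 0.17783401616350306
[[-0.2852 -3.0795]
 [-2.3748 -2.7453]
 [-2.2966  2.0358]
 [-3.3908  0.6931]
 [-3.1696  0.4823]
 [ 3.0643  1.2461]
 [ 2.3449  0.7105]
 [ 4.5043  4.3127]
 [ 1.6033 -3.6556]]
barL [0.5454 0.1309] [-0.0083  0.2173]
barR [ 0.5727 -0.016 ] [-0.0075  0.0679]
barLs [0.5488 0.1303] [-0.0051  0.2161]
barRs [ 0.5789 -0.012 ] [-0.0006  0.0707]
wallfaceTop [ 0.5791 -0.0309] [-0.0038  0.0521]
wallface_s [ 0.5887 -0.0389] [0.0042 0.0426]
hub [ 0.5961 -0.1195] [-0.0027 -0.0381]
hubs [ 0.6022 -0.1192] [ 0.0033 -0.0389]
ball [ 0.667  -0.1556] [ 0.0607 -0.0862]
balls [ 0.6719 -0.1519] [ 0.0661 -0.0834]
vial [0.5197 0.05  ] [-0.048   0.1423]
pen [0.6182 0.0937] [0.0567 0.1678]
headin [0.5471 0.1443] [-0.0043  0.2302]
back [ 0.5859 -0.0471]
hub [ 0.5991 -0.1209]
```

>>> jog_arm:
  deltas:
    - [[0, 0, -0.05, 0, 0, 0, 0.5], [-0.045, -0.0386, 0, 0, 0, 0, 0], [-0.045, -0.0386, 0, 0, 0, 0, 0], [-0.045, -0.0386, 0, 0, 0, 0, 0], [-0.045, -0.0386, 0, 0, 0, 0, 0]]

```text
clock: 0.72
ee_pos: [0.3237, 0.3847, 0.2811]
ee_rot: [-0.0, 0.165, 0.986, -0.0]
force: [1.2, 0.3, 0.8]
opening: -0.0
grip_force: 0.0
```

>>> jog_arm:
  deltas:
    - [[-0.045, -0.0386, 0, 0, 0, 0, 0], [-0.045, -0.0386, 0, 0, 0, 0, 0], [-0.045, -0.0386, 0, 0, 0, 0, 0], [-0.045, -0.0386, 0, 0, 0, 0, 0], [-0.045, -0.0386, 0, 0, 0, 0, 0]]

```text
clock: 1.35
ee_pos: [0.4738, 0.1292, 0.2814]
ee_rot: [0.0, 0.165, 0.986, 0.0]
force: [1.0, 0.2, -0.5]
opening: 0.0
grip_force: 0.0
```

>>> jog_arm:
  deltas:
    - [[-0.045, -0.0386, 0, 0, 0, 0, 0], [-0.045, -0.0386, 0, 0, 0, 0, 0], [0, 0, 0, 0, 0, 10.2, 0], [0, 0, 0, 0, 0, 10.2, 0], [0, 0, 0, 0, 0, 10.2, 0]]

```text
clock: 1.98
ee_pos: [0.5331, 0.0286, 0.281]
ee_rot: [-0.0, 0.422, 0.907, -0.0]
force: [-1.1, 0.8, 1.2]
opening: 0.0002
grip_force: 0.0
```

>>> jog_arm:
  deltas:
    - [[0, 0, 0, 0, 0, 10.2, 0], [0, 0, 0, 0, 0, 10.2, 0], [0, 0, 0, 0, 0, 9.8, 0], [0, 0, 0, 0, 0, 0, 0], [0, 0, 0, 0, 0, 0, 0]]

```text
clock: 2.6
ee_pos: [0.5332, 0.0288, 0.2812]
ee_rot: [-0.0, 0.64, 0.769, -0.0]
force: [0.8, 0.5, -0.2]
opening: 0.0
grip_force: 0.0
```

```bash
cat >> h.py <<'E'
from scipy.spatial.transform import Rotation as Ro
def st():
    s=manip.observe();R,o,th,*_=board();q=s['ee_rot'];M=Ro.from_quat([q[1],q[2],q[3],q[0]]).as_matrix()
    b=(s['ee_pos'][:2]-o)@R;f=s['force'][:2]@R
    print('t',round(s['clock'],2),'board xy mm',(b*1e3).round(1),'z',round(s['ee_pos'][2]*1e3,1),'Fb',f.round(2),'Fz',round(s['force'][2],2),'yaw tool x in board deg',round(np.degrees(np.arctan2(M[1,0],M[0,0])-th),1),'tilt',M[:,2].round(3),'op',round(s['opening'],4))
    return s,M
E
python3 -c "
from h import *
s,M=st();print(s['qpos'].round(2))"
```

```text
t 2.6 board xy mm [-38.5 119. ] z 281.2 Fb [0.86 0.36] Fz -0.21 yaw tool x in board deg 90.3 tilt [-0. -0. -1.] op 0.0
[-0.61  0.23  0.59  1.8  -0.14  1.15  0.2 ]
```

>>> jog_arm:
  deltas:
    - [[-0.056, 0.019, 0, 0, 0, 0, 0], [-0.057, 0.0195, 0, 0, 0, 0, 0], [0, 0, 0.06, 0, 0, 0, 0], [0, 0, 0.06, 0, 0, 0, 0], [0, 0, 0.06, 0, 0, 0, 0]]

```text
clock: 3.22
ee_pos: [0.5911, -0.0756, 0.0995]
ee_rot: [0.0, 0.64, 0.768, 0.0]
force: [2.4, 0.4, 0.3]
opening: -0.0001
grip_force: 0.0
```

```bash
python3 -c "
from h import *
s,M=st();c=shot('wrist','w1.png');shot('scene','s2.png')
a=cv2.imread('pics/w1.png');b=cv2.imread('pics/s2.png')[220:420,140:420];b=cv2.resize(b,(400,286));a=cv2.resize(a,(400,300))[:286];cv2.imwrite('pics/ws.png',np.hstack([a,b]))"
```

```text
t 3.23 board xy mm [0.1 6. ] z 99.5 Fb [ 2.45 -0.05] Fz 0.28 yaw tool x in board deg 90.2 tilt [ 0.  0. -1.] op -0.0001
```

View pics/ws.png

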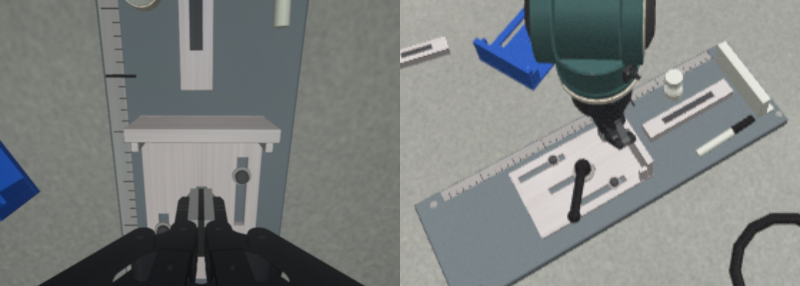

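The wrist view shows the shut fingers on the wall's mid-width (x≈202 of 125–280), behind the wall, with the foot free below. I'll descend and feel forward.

>>> jog_arm:
  deltas:
    - [[0, 0, 0.03, 0, 0, 0, 0], [0, 0, 0.027, 0, 0, 0, 0], [0.005, 0, 0, 0, 0, 0, 0], [0.005, 0, 0, 0, 0, 0, 0], [0, 0, 0, 0, 0, 0, 0]]

```text
clock: 3.95
ee_pos: [0.5904, -0.065, 0.046]
ee_rot: [0.001, 0.641, 0.768, 0.001]
force: [0.6, -0.0, 0.1]
opening: 0.0001
grip_force: 0.0
```

>>> jog_arm:
  deltas:
    - [[0.003, 0, 0, 0, 0, 0, 0], [0.003, 0, 0, 0, 0, 0, 0], [0.003, 0, 0, 0, 0, 0, 0], [0.003, 0, 0, 0, 0, 0, 0], [0.003, 0, 0, 0, 0, 0, 0]]

```text
clock: 4.58
ee_pos: [0.5868, -0.0512, 0.0444]
ee_rot: [0.0, 0.641, 0.767, -0.0]
force: [0.1, -3.0, 0.3]
opening: 0.0001
grip_force: 1.4
```

```bash
python3 -c "
from h import *
s,M=st();print(s['force'])"
```

```text
t 4.58 board xy mm [ 0.2 30.7] z 44.4 Fb [-0.38 -2.94] Fz 0.25 yaw tool x in board deg 90.0 tilt [ 0.    -0.001 -1.   ] op 0.0001
[ 0.14550135 -2.96194358  0.25011907]
```

>>> jog_arm:
  deltas:
    - [[0.003, 0, 0, 0, 0, 0, 0], [0.003, 0, 0, 0, 0, 0, 0], [0.003, 0, 0, 0, 0, 0, 0], [0.003, 0, 0, 0, 0, 0, 0], [0.002, 0, 0, 0, 0, 0, 0]]

```text
clock: 5.2
ee_pos: [0.5843, -0.0371, 0.0444]
ee_rot: [0.0, 0.641, 0.767, -0.0]
force: [0.4, -3.9, 1.5]
opening: -0.0001
grip_force: 1.6
```

>>> jog_arm:
  deltas:
    - [[0.001, 0, 0, 0, 0, 0, 0], [0.001, 0, 0, 0, 0, 0, 0], [0.001, 0, 0, 0, 0, 0, 0], [0.001, 0, 0, 0, 0, 0, 0], [0.001, 0, 0, 0, 0, 0, 0]]

```text
clock: 5.82
ee_pos: [0.5834, -0.0324, 0.0444]
ee_rot: [0.0, 0.641, 0.767, -0.0]
force: [1.4, -4.8, 2.4]
opening: -0.0001
grip_force: 2.3
```

```bash
python3 -c "
from h import *
s,M=st();c=shot('wrist','w2.png');shot('top','t2.png')
a=cv2.imread('pics/w2.png');cv2.imwrite('pics/w2c.png',a)"
```

```text
t 5.83 board xy mm [ 0.2 49.8] z 44.4 Fb [ 0.53 -4.92] Fz 2.45 yaw tool x in board deg 90.1 tilt [ 0. -0. -1.] op -0.0001
```

View pics/w2c.png

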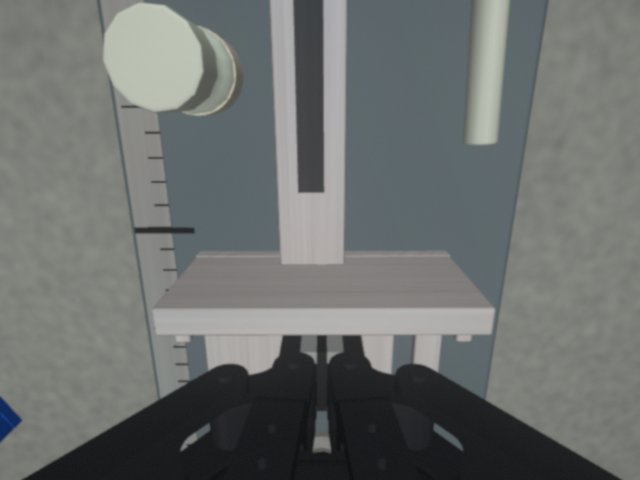

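Stop and bar are now together: the bar's end at (312,264) meets the wall, square and clear of vial and pen. I'll continue in fine steps by force.

>>> jog_arm:
  deltas:
    - [[0.001, 0, 0, 0, 0, 0, 0], [0.001, 0, 0, 0, 0, 0, 0], [0.001, 0, 0, 0, 0, 0, 0]]

```text
clock: 6.3
ee_pos: [0.5829, -0.0294, 0.0443]
ee_rot: [0.0, 0.641, 0.767, -0.0]
force: [-0.5, -4.3, 2.3]
opening: 0.0003
grip_force: 2.5
```

>>> jog_arm:
  deltas:
    - [[0.0007, 0, 0, 0, 0, 0, 0], [0.0007, 0, 0, 0, 0, 0, 0], [0.0006, 0, 0, 0, 0, 0, 0]]

```text
clock: 6.68
ee_pos: [0.5825, -0.0274, 0.0444]
ee_rot: [0.0, 0.641, 0.767, -0.0]
force: [1.1, -5.9, 1.7]
opening: 0.0003
grip_force: 2.5
```

>>> jog_arm:
  deltas:
    - [[0.0007, 0, 0, 0, 0, 0, 0], [0.0007, 0, 0, 0, 0, 0, 0], [0.0006, 0, 0, 0, 0, 0, 0]]

```text
clock: 7.05
ee_pos: [0.5822, -0.0254, 0.0443]
ee_rot: [0.0, 0.641, 0.767, -0.0]
force: [0.5, -4.6, 2.2]
opening: -0.0001
grip_force: 2.5
```

>>> jog_arm:
  deltas:
    - [[0.0007, 0, 0, 0, 0, 0, 0], [0.0007, 0, 0, 0, 0, 0, 0], [0.0006, 0, 0, 0, 0, 0, 0]]

```text
clock: 7.42
ee_pos: [0.5818, -0.0235, 0.0443]
ee_rot: [0.0, 0.641, 0.767, -0.0]
force: [0.7, -5.3, 1.7]
opening: -0.0003
grip_force: 2.5
```

>>> jog_arm:
  deltas:
    - [[0.0007, 0, 0, 0, 0, 0, 0], [0.0007, 0, 0, 0, 0, 0, 0], [0.0006, 0, 0, 0, 0, 0, 0]]

```text
clock: 7.8
ee_pos: [0.5815, -0.0215, 0.0444]
ee_rot: [0.0, 0.641, 0.767, -0.0]
force: [1.6, -7.2, 2.9]
opening: 0.0001
grip_force: 3.9
```

>>> jog_arm:
  deltas:
    - [[0.0006, 0, 0, 0, 0, 0, 0], [0.0006, 0, 0, 0, 0, 0, 0]]

```text
clock: 8.05
ee_pos: [0.5814, -0.0214, 0.0444]
ee_rot: [0.001, 0.641, 0.767, -0.0]
force: [2.9, -12.0, 0.3]
opening: 0.0002
grip_force: 6.0
```

Contact with the head wall: the force rose from a steady 5 N to 12 N with no travel. I'll hold there.

>>> jog_arm:
  deltas:
    - [[0.0002, 0, 0, 0, 0, 0, 0], [0, 0, 0, 0, 0, 0, 0], [0, 0, 0, 0, 0, 0, 0], [0, 0, 0, 0, 0, 0, 0], [0, 0, 0, 0, 0, 0, 0]]

```text
clock: 8.68
ee_pos: [0.5814, -0.0214, 0.0444]
ee_rot: [0.001, 0.641, 0.767, -0.0]
force: [1.9, -11.2, 0.2]
opening: -0.0001
grip_force: 5.7
```

```bash
python3 -c "
from h import *
s,M=st();c=shot('top','t3.png');shot('scene','s3.png')
a=cv2.imread('pics/t3.png')[140:240,245:425];b=cv2.imread('pics/s3.png')[220:420,140:420];b=cv2.resize(b,(400,286));a=cv2.resize(a,(400,222));a=cv2.copyMakeBorder(a,0,64,0,0,0);cv2.imwrite('pics/ts3.png',np.hstack([a,b]))"
```

```text
t 8.68 board xy mm [ 0.2 61.1] z 44.4 Fb [ -0.11 -11.34] Fz 0.21 yaw tool x in board deg 90.0 tilt [ 0.001 -0.002 -1.   ] op -0.0001
```

View pics/ts3.png

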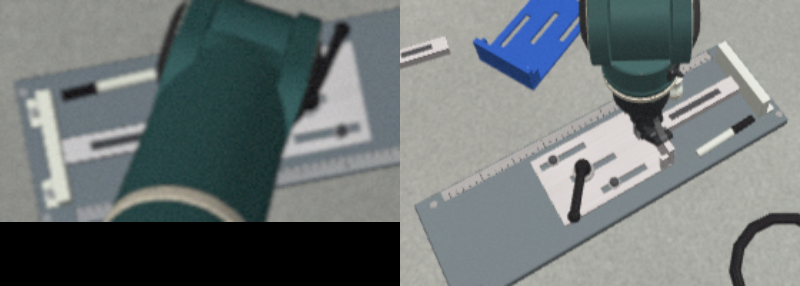

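The top view shows the bar's end against the head wall and the stop square. I'll back off and move to the lever's counter-clockwise side.

>>> jog_arm:
  deltas:
    - [[-0.005, 0, 0, 0, 0, 0, 0], [-0.02, 0, 0, 0, 0, 0, 0], [0, 0, -0.06, 0, 0, 0, 0], [-0.045, 0.035, 0, 0, 0, 0, 0], [-0.044, 0.035, 0, 0, 0, 0, 0]]

```text
clock: 9.4
ee_pos: [0.6718, -0.1211, 0.1055]
ee_rot: [0.0, 0.641, 0.768, 0.001]
force: [-0.2, 0.7, 0.8]
opening: 0.0001
grip_force: 0.0
```

>>> jog_arm:
  deltas:
    - [[0, 0, 0, 0, 0, 9, 0], [0, 0, 0, 0, 0, 9, 0], [0, 0, 0, 0, 0, 9, 0], [0, 0, 0, 0, 0, 8.5, 0], [0, 0, 0, 0, 0, 0, 0]]

```text
clock: 10.02
ee_pos: [0.6702, -0.1206, 0.104]
ee_rot: [-0.0, 0.844, 0.536, -0.0]
force: [-0.2, 0.8, 0.6]
opening: 0.0001
grip_force: 0.0
```

```bash
python3 -c "
from h import *
s,M=st();print(s['qpos'].round(2),s['force']);c=shot('wrist','w4.png');shot('scene','s4.png');shot('top','t4.png')
a=cv2.imread('pics/w4.png');b=cv2.imread('pics/s4.png')[220:420,140:420];b=cv2.resize(b,(400,286));a=cv2.resize(a,(400,300))[:286];cv2.imwrite('pics/ws4.png',np.hstack([a,b]))"
```

```text
t 10.03 board xy mm [ 70.  -52.3] z 104.0 Fb [-0.01  0.81] Fz 0.56 yaw tool x in board deg 54.6 tilt [-0.001 -0.    -1.   ] op 0.0001
[-0.31  0.75  0.67  1.58 -0.53  1.01  0.08] [-0.15526858  0.79960366  0.56155919]
```

View pics/ws4.png

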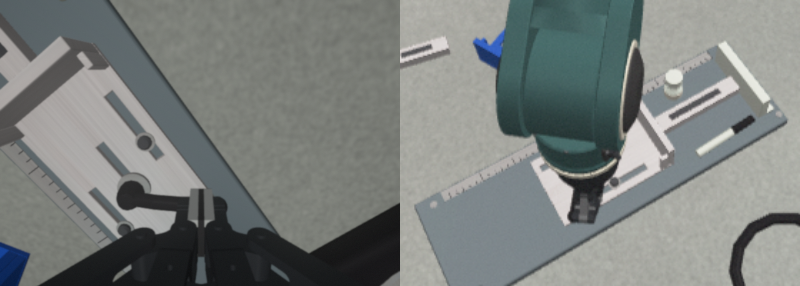

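```bash
python3 -c "
from h import *
s,M=st();c=load('w4.png');T=c['T_tool_cam'];R,o,*_=board()
def r(u,v,z):
    u*=1.6;v*=1.6
    d=M@(T[:3,:3]@np.array([(u-c['cx'])/c['fx'],(v-c['cy'])/c['fy'],1]));p=M@T[:3,3]+s['ee_pos'];w=p+d*(z-p[2])/d[2];return ((w[:2]-o)@R*1e3).round(1), (M.T@(w-s['ee_pos'])*1e3).round(1)
print(r(130,195,.05),r(165,202,.052),r(218,204,.062),r(145,142,.033),r(123,230,.033))"
```

```text
t 10.18 board xy mm [ 70.2 -52. ] z 104.3 Fb [ 0.11 -0.57] Fz -0.25 yaw tool x in board deg 54.7 tilt [-0.  0. -1.] op -0.0003
(array([  3.8, -35.6]), array([-24.9, -63.6,  54.3])) (array([ 25.6, -58.2]), array([-30.8, -32.8,  52.3])) (array([ 65.3, -81.6]), array([-27. ,  13.1,  42.3])) (array([39.4, -7.4]), array([ 18.7, -50.9,  71.3])) (array([-37.2, -65.9]), array([-73.4, -79.6,  71.3]))
```

>>> jog_arm:
  deltas:
    - [[0, 0, 0.03, 0, 0, 0, 0], [0, 0, 0.0285, 0, 0, 0, 0], [-0.005, 0, 0, 0, 0, 0, 0], [-0.004, 0, 0, 0, 0, 0, 0], [0, 0, 0, 0, 0, 0, 0]]

```text
clock: 10.8
ee_pos: [0.6669, -0.1288, 0.0472]
ee_rot: [0.001, 0.845, 0.535, 0.001]
force: [0.6, 0.7, 0.8]
opening: 0.0002
grip_force: 0.0
```

>>> jog_arm:
  deltas:
    - [[-0.0045, 0.001, 0, 0, 0, 4, 0], [-0.0045, 0.001, 0, 0, 0, 4, 0], [-0.0045, 0.001, 0, 0, 0, 4, 0], [-0.0045, 0.001, 0, 0, 0, 4, 0], [0, 0, 0, 0, 0, 0, 0]]

```text
clock: 11.42
ee_pos: [0.661, -0.1456, 0.0466]
ee_rot: [0.0, 0.911, 0.413, 0.0]
force: [-0.3, 1.0, 0.1]
opening: -0.0001
grip_force: 0.0
```

```bash
cat >> h.py <<'E'
def lev():
    s,M=st();R,o,th,*_=board();d=s['ee_pos'][:2]-o-R@[0,-.04]
    print('rel hub in tool axes mm',(M.T[:2,:2]@d*1e3).round(1),'F tool',(M.T@s['force']).round(2),'grip',round(float(s['grip_force']),2),'q7',s['qpos'][6].round(2))
E
python3 -c "
from h import *
lev()"
```

```text
t 11.43 board xy mm [ 56.5 -75.3] z 46.6 Fb [-0.12  1.07] Fz 0.07 yaw tool x in board deg 38.6 tilt [ 0.001 -0.    -1.   ] op -0.0001
rel hub in tool axes mm [22.2 62.8] F tool [ 0.57 -0.92 -0.07] grip 0.0 q7 -0.09
```

>>> jog_arm:
  deltas:
    - [[-0.004, 0.001, 0, 0, 0, 0, 0], [-0.0034, 0.0008, 0, 0, 0, 3, 0], [-0.0034, 0.0008, 0, 0, 0, 3, 0], [0, 0, 0, 0, 0, 0, 0]]

```text
clock: 11.92
ee_pos: [0.6552, -0.1554, 0.046]
ee_rot: [0.0, 0.931, 0.365, -0.0]
force: [-0.3, -0.1, 0.3]
opening: 0.0002
grip_force: 0.0
```

```bash
python3 -c "
from h import *
lev()"
```

```text
t 11.93 board xy mm [ 49.1 -83.9] z 46.0 Fb [-0.3  -0.01] Fz 0.34 yaw tool x in board deg 32.6 tilt [ 0. -0. -1.] op 0.0002
rel hub in tool axes mm [17.7 63.4] F tool [-0.26 -0.16 -0.34] grip 0.0 q7 -0.16
```

>>> jog_arm:
  deltas:
    - [[-0.0034, 0.0009, 0, 0, 0, 3, 0], [-0.0034, 0.0009, 0, 0, 0, 3, 0], [-0.0034, 0.0009, 0, 0, 0, 3, 0], [0, 0, 0, 0, 0, 0, 0]]

```text
clock: 12.42
ee_pos: [0.6499, -0.1628, 0.0461]
ee_rot: [-0.0, 0.957, 0.291, 0.001]
force: [3.2, 3.6, 1.3]
opening: -0.0002
grip_force: 2.3
```

```bash
python3 -c "
from h import *
lev()"
```

```text
t 12.43 board xy mm [ 42.6 -90.2] z 46.1 Fb [3.83 2.95] Fz 1.26 yaw tool x in board deg 23.7 tilt [ 0.001  0.001 -1.   ] op -0.0002
rel hub in tool axes mm [18.8 63.1] F tool [ 4.7  -1.16 -1.25] grip 2.33 q7 -0.28
```

>>> jog_arm:
  deltas:
    - [[-0.0012, 0.0003, 0, 0, 0, 1, 0], [-0.0012, 0.0003, 0, 0, 0, 1, 0]]

```text
clock: 12.68
ee_pos: [0.6488, -0.1642, 0.0462]
ee_rot: [-0.0, 0.961, 0.275, 0.001]
force: [7.5, 5.4, 0.6]
opening: -0.0003
grip_force: 4.4
```

```bash
python3 -c "
from h import *
lev()"
```

```text
t 12.68 board xy mm [ 41.2 -91.4] z 46.2 Fb [8.32 4.02] Fz 0.57 yaw tool x in board deg 21.7 tilt [ 0.002  0.001 -1.   ] op -0.0003
rel hub in tool axes mm [19.2 63. ] F tool [ 9.22 -0.65 -0.55] grip 4.42 q7 -0.3
```

>>> jog_arm:
  deltas:
    - [[-0.0012, 0.0003, 0, 0, 0, 1, 0], [-0.0012, 0.0003, 0, 0, 0, 1, 0]]

```text
clock: 12.92
ee_pos: [0.6474, -0.1657, 0.0463]
ee_rot: [-0.0, 0.966, 0.258, 0.001]
force: [8.0, 6.1, 0.3]
opening: 0.0002
grip_force: 5.0
```

```bash
python3 -c "
from h import *
lev()"
```

```text
t 12.93 board xy mm [ 39.6 -92.7] z 46.3 Fb [8.98 4.53] Fz 0.34 yaw tool x in board deg 19.8 tilt [ 0.003  0.001 -1.   ] op 0.0002
rel hub in tool axes mm [19.4 62.9] F tool [ 9.99 -1.23 -0.31] grip 4.99 q7 -0.33
```

>>> jog_arm:
  deltas:
    - [[-0.001, 0.0003, 0, 0, 0, 0.9, 0], [-0.001, 0.0003, 0, 0, 0, 0.9, 0]]

```text
clock: 13.18
ee_pos: [0.6459, -0.1672, 0.0463]
ee_rot: [-0.0, 0.97, 0.243, 0.001]
force: [8.5, 6.8, 2.1]
opening: 0.0001
grip_force: 5.3
```

```bash
python3 -c "
from h import *
lev()"
```

```text
t 13.18 board xy mm [ 37.8 -93.9] z 46.3 Fb [9.57 5.16] Fz 2.12 yaw tool x in board deg 18.0 tilt [ 0.002  0.001 -1.   ] op 0.0001
rel hub in tool axes mm [19.4 62.9] F tool [10.71 -1.96 -2.09] grip 5.31 q7 -0.35
```

>>> jog_arm:
  deltas:
    - [[-0.001, 0.0002, 0, 0, 0, 0.9, 0], [0, 0, 0, 0, 0, 0, 0], [0, 0, 0, 0, 0, 0, 0]]

```text
clock: 13.55
ee_pos: [0.6455, -0.1677, 0.0464]
ee_rot: [-0.0, 0.972, 0.236, 0.002]
force: [9.3, 5.7, 0.2]
opening: -0.0003
grip_force: 5.7
```

```bash
python3 -c "
from h import *
lev()"
```

```text
t 13.55 board xy mm [ 37.3 -94.3] z 46.4 Fb [10.18  3.92] Fz 0.21 yaw tool x in board deg 17.1 tilt [ 0.003  0.001 -1.   ] op -0.0003
rel hub in tool axes mm [19.7 62.8] F tool [10.88 -0.76 -0.17] grip 5.72 q7 -0.36
```

>>> jog_arm:
  deltas:
    - [[0.004, 0, 0, 0, 0, 0, 0], [0.02, 0, 0, 0, 0, 0, 0], [0, 0, -0.05, 0, 0, 0, 0], [0, 0, -0.06, 0, 0, 0, 0], [0.05, 0, -0.03, 0, 0, 0, 0]]

```text
clock: 14.18
ee_pos: [0.7089, -0.1386, 0.1903]
ee_rot: [0.001, 0.973, 0.233, 0.001]
force: [2.0, 0.3, 0.1]
opening: -0.0001
grip_force: 0.0
```

```bash
python3 -c "
from h import *
lev();c=shot('wrist','w5.png');shot('scene','s5.png');shot('top','t5.png')
a=cv2.imread('pics/t5.png')[140:240,245:425];b=cv2.imread('pics/s5.png')[220:420,140:420];b=cv2.resize(b,(400,286));a=cv2.resize(a,(400,222));a=cv2.copyMakeBorder(a,0,64,0,0,0);cv2.imwrite('pics/ws5.png',np.hstack([a,b]))"
```

```text
t 14.18 board xy mm [104.9 -76.8] z 190.3 Fb [ 2.05 -0.03] Fz 0.14 yaw tool x in board deg 16.7 tilt [ 0.003 -0.001 -1.   ] op -0.0001
rel hub in tool axes mm [89.9 65.4] F tool [ 1.96  0.62 -0.14] grip 0.0 q7 -0.54
```

View pics/ws5.png

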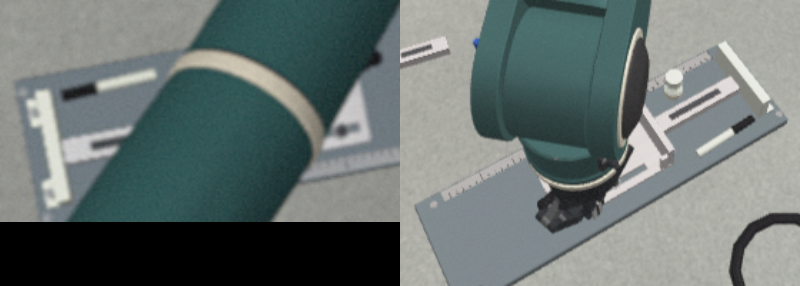

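>>> jog_arm:
  deltas:
    - [[0, 0, 0, 0, 0, 0, 0], [0, 0, 0, 0, 0, 0, 0]]

```text
clock: 14.58
ee_pos: [0.7086, -0.1364, 0.1852]
ee_rot: [-0.0, 0.972, 0.234, -0.001]
force: [-0.5, -0.5, 0.3]
opening: 0.0001
grip_force: 0.0
```

```bash
python3 -c "
from h import *
a,b=[cv2.imread(f'pics/{n}.png',0).astype(np.float32) for n in('s4','s5')]
for n,(u0,u1,v0,v1) in dict(stopwall=(312,336,310,342),bar=(328,376,270,310),headwall=(365,410,250,300)).items():
    print(n,cv2.phaseCorrelate(a[v0:v1,u0:u1].copy(),b[v0:v1,u0:u1].copy()))
lev()"
```

```text
stopwall ((-0.046494486696232684, 0.02054320408353938), 1.0046718252512317)
bar ((-0.04643804453596445, 0.0001401633420137216), 0.994877211128672)
headwall ((0.4978797495875149, -0.02511569809210812), 0.985409143447876)
t 14.57 board xy mm [105.  -74.6] z 185.2 Fb [-0.55 -0.46] Fz 0.27 yaw tool x in board deg 16.8 tilt [-0.001 -0.    -1.   ] op 0.0001
rel hub in tool axes mm [90.5 63.6] F tool [-0.66  0.28 -0.27] grip 0.0 q7 -0.54
```

The stop and bar haven't moved since the nip (under 0.05 px), so I'm handing in.

```bash
python3 -c "
from h import *
print(manip.close_job())"
```

```text
the job is handed in; nothing more can be done
None
```

The job is handed in, with no verdict returned: the stop nips the gauge bar on the head wall, pressed home at about 11 to 12 N; the clamp lever was tightened to about 11 N; the arm is clear, and stop and bar had not shifted in the last images.

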